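# Find and hold the heavy side of a mixing wheel

## Task

The head of the tube mixer is folded flat on the lab bench: take it by its blue handle bar and stand it fully upright on its foot, where it stays by itself. Let go of the bar, then turn the wheel by its pegs to find by feel which side is heavy (the bearing is a little stiff, so left alone the heavy side stops well short of the bottom). Finish holding the wheel still by one of its pegs with its heavy side straight down, the head still upright; leave the other things on the bench where they are.

Things in the scene. Friction and masses are not known exactly. Their poses are not given: they have to be found in the camera images.
- unit: Mixer head, 0.8 kg, flat on a fixed 12 mm base plate, hinged at its lower back edge. Origin: mid-hinge, 12 mm over the bench. x: hinge to handle end (up when upright); z: front (up at the start); y: the hinge's line. Let go under 45 deg it falls back, past 60 it tips on to upright, its end stop, and rests there. mm: white foot x 0..30, y -90..90, z 0..140; back plate x 30..170, y -60..60, z 0..14.
- bar (a point): Middle of the blue handle bar, a round rod 12 mm thick, 100 mm long along the head's y, at head x 245, y 0, z 28 mm. Its grey arms stand at head y 50..60 and -60..-50, z 2..32 mm; otherwise free all round, 69 mm from the back plate. The bar can turn between gripping fingers while the head is tipped up. Axes as the head's (body unit).
- wheel: Wheel turning endlessly on the head's front. Origin on the axle at the wheel's back (head x 100, y 0, z 46 mm); z: along the axle, out of the front. Blue disc of radius 62 mm, z 0..26 mm. Four round pegs 12 mm thick stand out from z 26 to 86 mm at radius 50 mm, towards +x (orange), +y, -x and -y (white). A 0.17 kg weight is sealed in, 43 mm off the axle, direction unseen, different each time.
- hub (a point): Centre of the wheel's face. With the axle level the weight pulls up to 0.078 N m, the bearing rubs 0.042 N m: let go, the wheel rolls heavy side towards the bottom and stops, within a second, up to about 35 degrees short; straight down is midway between its stops coming from either side. It also stays put with the heavy side within about 35 degrees of the top. A peg needs a push of 0.8 N +-1.6 N.
- slug (a joint): Travel of a small sealed pin on a spring inside the wheel, pointing to the heavy side, in m: 0 when the heavy side is level with the axle or the wheel lies flat, +0.0005 with the heavy side straight down, -0.0005 straight up, between as the cosine. Unseen, and no larger than the reading's noise.
- tub: White open plastic tub, 160 x 220 x 100 mm, origin at the centre of its underside; leave alone.
- cup_red: White specimen cup with red lid, 62 mm across, 69 mm high, origin at the centre of its underside; leave alone.
- cup_yellow: White specimen cup with yellow lid, same size; leave alone.
- rack: Pale tube rack with capped tubes, 80 x 200 x 106 mm, origin at the centre of its underside; leave alone.
- gel: Clear gel bottle, 70 mm across, 190 mm high, origin at the centre of its underside; leave alone.
- amber: Amber glass jar with black cap, 70 mm across, 130 mm high, origin at the centre of its underside; leave alone.
- pen: Blue pen, 10 mm thick, 130 mm long, lying on the bench, origin on its underside at the middle; leave alone.

How it is judged:
By the outcome, as a careful person would: the job done as asked, in the order asked, and still so for the second after the job is handed in, while the arm keeps its last pose, push and grip.
It also fails if it takes over 72 s, if anything falls off the work surface, if the arm or the gripper's body presses on something with over 40 N, if the wrist force passes 120 N, or if a joint passes its speed limit or range.

## Robot

A 6-joint arm with a two-finger parallel gripper is mounted at the origin on the work surface. World frame = base frame: x ahead of the robot, y to its left, z up, the work surface at z = 0. Lengths are in m, angles in degrees, forces in N, time in s.
With the tool pointing down it reaches from about 0.25 to 0.725 m from the base axis. Payload 9.7 kg.
Tool frame: the origin (TCP) lies on the centre line of the jaws, within the pads' length; the fingertips stand bot.nose_length ahead of it and the grasp point (between the pads) lies 11 mm behind it (bot.nose_length is the distance from the TCP to the fingertips, in m); z points along the fingers, y is the line along which they close (so a half turn about z gives the same grasp; the last joint's range is limited). The gripper opens to 85 mm and grips with 20 to 120 N. Pads are 22 mm wide; open, the fingers measure 114 mm over their backs; the gripper's body (76 mm by 85 mm) begins 54 mm behind the grasp point. The pads swing forward as they close: fully open they stand 13 mm farther back than shut.
Start: joints at [-65.89, 4.979, 10.078, 95.1, 0, 90], TCP at [0.225, -0.502, 0.239] pointing down, gripper open.
Joint ranges: [-179.16, 179.16], [-48.56, 103.87], [-65.8, 70.77], [-126.05, 130.52], [-82.76, 87.17], [-180, 180]. Speed limits (degrees/s): [127.2, 127.2, 147.25, 180, 180, 180].

## Interface

Orientations are given as [roll, pitch, yaw] about the fixed x, y, z axes, in that order (R = Rz(yaw) Ry(pitch) Rx(roll)).
In Python, from workcell import bot gives the robot as it stands. The module is installed in compiled form; this text tells all that it offers.
- The arm moves only by the shell command python3 -m inch 'ROWS' [OPENING] [FORCE]. ROWS is JSON, a list of rows, each a list of 4 numbers: the shift along the world's x, y, z in cm, then the turn about the world's z in degrees. A call has exactly 8 rows; each row is the pose to reach, as a shift and turn from the pose commanded when the call began; what a row does not reach only later rows make up. A row lasts 1/8 s, in which the tool goes at most 62.5 mm and 10.7 degrees, less where a joint would pass 70% of its speed; a pose out of reach is approached as far as the arm can. A call with a gripper value outside its range is refused whole. OPENING is the finger opening in cm, from 0 to 8.54, set as the call begins (- or left out, the last holds). The fingers move at their own pace and stop on an object; FORCE is the grip in N (left out, the last holds). Time passes only in rows, so rows that repeat a pose let the fingers close, or fill a call up. It gives the time, the measured TCP pose, the force, the opening and the grip force at its end, in the units of the state.
- bot.get_obs(): the state, without advancing time (a new reading comes with each control period).
- bot.camera(name): name is "scene" or "top" or "wrist"; returns a dict with "img" (420x560x3 uint8, red, green, blue), "fovy" (degrees; the focal length in pixels is half the picture's height over the tangent of half this angle, whatever the lens; pixels are square), "cx", "cy" (the principal point, pixels), "dist" ([k1, k2, p1, p2, k3] as OpenCV has them; the pictures are not rectified), "R" (3x3) and "t" (3): a world point X has camera coordinates R X + t; the wrist camera has in their place "mount" (4x4, takes a point from camera to tool coordinates, whose origin is the TCP and whose axes are the flange's). Camera axes: x right, y down, z forward; pixel columns grow to the right and rows downward; lengths in m; the calibration is good to about 2 mm. A picture is of the moment at which its call begins: read the wrist's pose just before it. There is no depth.
- bot.job_done(): hands the job in; it is judged then, once.
Trained networks look in a picture, given as the dict that the camera call returned (one of the last four; its "shot" number tells which), for a name from the list of things; names that differ only in an ending like _2 or _b are one class to them, and where a whole thing is asked for, a point or a joint stands for the part that bears it (a point fixed in the world has none). Each returns a list of dicts, best first, with "score" (0 to 1); they miss things now and then, are a little off and sometimes report something else, mostly with a low value. They report only what shows in the picture. A call takes as long as a camera call.
- bot.find_in(thing, picture): "point" ([column, row] in pixels, amid what is visible of it).
- bot.landmark_of(thing, picture): "point" ([column, row] in pixels: a listed point, or the origin of a listed thing).
The state is a dict: "time": time; "q": joint angles; "qd": joint speeds; "joint_efforts": joint torques, N m; "ee_pos": TCP position; "tcp_rot": TCP orientation; "wrist_force": force on the tool from outside, world axes, zero at the start; "torque": the same for the moment, N m; "opening": finger opening in m; "grasp_force": force on a finger pad.
Only numpy, scipy, OpenCV 4.12 (cv2) and the standard library are available. Lean on these libraries where they do the work, as an engineer would, in place of code of your own. Each camera call takes 0.05 s, during which the arm holds its last target. There are 200 camera calls.

## Working session

There is one attempt and no reset: what is moved stays moved. The work goes in short steps, Python scripts to look and compute and a shell command to move; the robot and the scene stay as the last step left them, time stands still between calls to the robot, and variables do not carry over. Pictures are saved under pics/ and viewed, at most 10 in all, crops included, and the job is handed in when it is done.

```bash
mkdir -p pics; cat > h.py <<'E'
import numpy as np, cv2
from workcell import bot
def K(c):
    h,w=c["img"].shape[:2]; f=h/2/np.tan(np.radians(c["fovy"])/2)
    return np.array([[f,0,c["cx"]],[0,f,c["cy"]],[0,0,1.]])
def ray(c,p):
    u=cv2.undistortPoints(np.array([[p]],float),K(c),np.array(c["dist"],float))[0,0]
    R=np.array(c["R"]);t=np.array(c["t"]);d=R.T@np.array([u[0],u[1],1]);return -R.T@t,d/np.linalg.norm(d)
def at_z(c,p,z):
    o,d=ray(c,p);return o+d*(z-o[2])/d[2]
def tri(rs):
    A=sum(np.eye(3)-np.outer(d,d) for o,d in rs);b=sum((np.eye(3)-np.outer(d,d))@o for o,d in rs);return np.linalg.solve(A,b)
def proj(c,X):
    return cv2.projectPoints(np.array(X,float).reshape(-1,3),cv2.Rodrigues(np.array(c["R"]))[0],np.array(c["t"],float),K(c),np.array(c["dist"],float))[0][:,0]
def save(c,n): cv2.imwrite(f"pics/{n}.png",c["img"][:,:,::-1])
E
python3 - <<'E'
from h import *
np.set_printoptions(precision=3,suppress=True)
cs=bot.camera("scene");ct=bot.camera("top");save(cs,"s0");save(ct,"t0")
print(bot.nose_length,bot.get_obs())
for n in ["unit","bar","wheel","hub","tub","cup_red","cup_yellow","rack","gel","amber","pen"]:
    l=[bot.landmark_of(n,c)[:1] for c in(cs,ct)]
    print(n,[[ (np.round(d["point"],1),round(d["score"],2)) for d in x] for x in l], tri([ray(c,x[0]["point"]) for c,x in zip((cs,ct),l)]) if all(l) else None)
cv2.imwrite("pics/b0.png",np.hstack([cv2.resize(c["img"],(400,300)) for c in(cs,ct)])[:,:,::-1])
E
```

```text
0.008 {'time': 0.1, 'q': array([-65.892,   5.008,  10.038,  95.099,   0.   ,  90.001]), 'qd': array([-0.027, -0.113,  0.055,  0.057, -0.019,  0.064]), 'joint_efforts': array([  0.   , -52.156,  46.565,   0.016,   0.   ,   0.   ]), 'ee_pos': array([ 0.225, -0.502,  0.239]), 'tcp_rot': array([-179.93 ,   -0.   ,   24.107]), 'wrist_force': array([-0.349,  0.025,  0.296]), 'torque': array([-0.004,  0.038,  0.061]), 'grasp_force': 0.0, 'opening': 0.08526397000020322}
unit [[(array([314.1, 237. ]), 0.75)], [(array([251.2, 194.7]), 0.91)]] [0.604 0.048 0.018]
bar [[(array([375.2, 193.6]), 0.95)], [(array([178.6, 233.2]), 0.97)]] [0.474 0.27  0.023]
wheel [[(array([338.6, 210.9]), 0.94)], [(array([220.8, 211.7]), 0.79)]] [0.541 0.135 0.047]
hub [[(array([341.7, 203. ]), 0.92)], [(array([219.5, 207.4]), 0.73)]] [0.547 0.136 0.094]
tub [[(array([337.7, 210.6]), 0.41)], [(array([114.5, 217.9]), 0.85)]] [0.515 0.29  0.083]
cup_red [[(array([173.6, 210.8]), 0.91)], [(array([377. , 247.6]), 0.63)]] [ 0.443 -0.36  -0.001]
cup_yellow [[(array([167.2, 241.5]), 0.85)], [(array([377.6, 214.8]), 0.54)]] [ 0.551 -0.373 -0.008]
rack [[(array([116.8, 251.1]), 0.57)], [(array([426.9, 203.8]), 0.75)]] [ 0.585 -0.52   0.023]
gel [[(array([421.4, 268.9]), 0.74)], [(array([161.9, 149.1]), 0.91)]] [0.749 0.339 0.017]
amber [[(array([191.3, 295.7]), 0.75)], [(array([362.2, 159.6]), 0.94)]] [ 0.735 -0.315 -0.007]
pen [[(array([422.9, 270.2]), 0.71)], [(array([324.7, 276.5]), 0.51)]] [0.585 0.048 0.184]
```

View pics/s0.png

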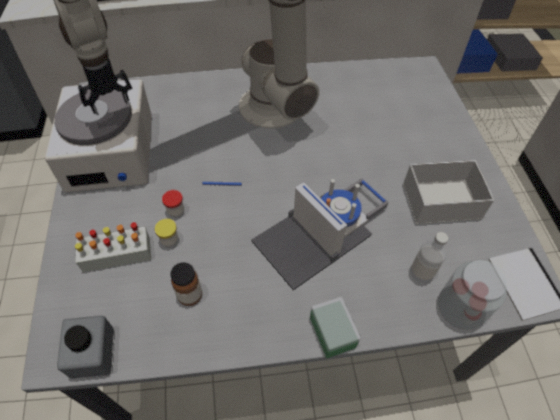

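View pics/t0.png

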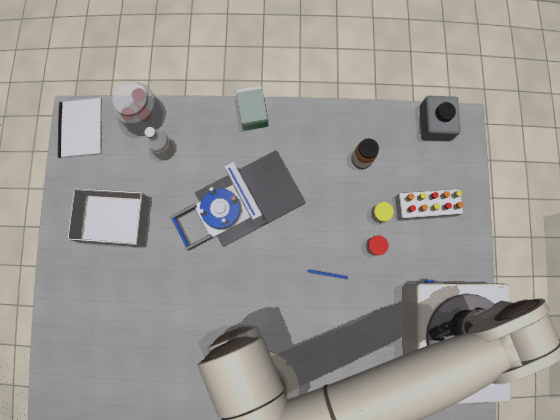

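The scene image shows the head flat, with the bar at about (373,193) in scene and (178,233) in top. The foot is at about (320,215) in scene and (243,192) in top. The tub (top 108,218) and gel bottle (157,143) stay clear. Next I'll fit the unit's pose in the plane.

```bash
cat >> h.py <<'E'
PT={"unit":(0,0,0),"bar":(.245,0,.028),"wheel":(.1,0,.046),"hub":(.1,0,.072)}
def P(p,X,up=0):
    a=np.radians(p[2]);h=np.array([np.cos(a),np.sin(a),0]);z=np.array([0,0,1.]);y=np.cross(z,h)
    if up: hx,hz=z,-h
    else: hx,hz=h,z
    X=np.atleast_2d(X);return np.array([p[0],p[1],.012])+X[:,:1]*hx+X[:,1:2]*y+X[:,2:]*hz
def fit(obs,p0,up=0):
    from scipy.optimize import least_squares
    f=lambda p:np.concatenate([(proj(c,P(p,PT[n],up))[0]-q)*w for c,n,q,w in obs])
    return least_squares(f,p0,x_scale=[.01,.01,1],loss="soft_l1")
E
python3 - <<'E'
from h import *
np.set_printoptions(precision=4,suppress=True)
obs=[]
for k in range(2):
  for n in("scene","top"):
    c=bot.camera(n)
    for t in PT:
        for d in bot.landmark_of(t,c)[:1]: obs.append((c,t,np.array(d["point"]),1.))
r=fit(obs,[.604,.048,120.]);print(r.x)
for (c,t,q,w),e in zip(obs,r.fun.reshape(-1,2)):print(t,q,e)
p=r.x;b=P(p,PT["bar"])[0];o=bot.get_obs();print("bar",b,"tcp",o["ee_pos"],"grasp shift cm",(b-o["ee_pos"])*100,"yaw",p[2]-90-o["tcp_rot"][2])
E
```

```text
[  0.5924   0.0482 118.5604]
unit [311.4 235.6] [ 0.1256 -0.8027]
bar [372.6 192.6] [ 0.9282 -1.6189]
wheel [337.9 209.8] [ 1.1927 -0.199 ]
hub [337.7 201.7] [2.5041 2.6242]
unit [250. 198.] [-0.4974  0.2768]
bar [426.1 206.2] [-246.9518   25.7483]
wheel [218.1 210.4] [ 1.81   -0.4052]
hub [218.2 208.2] [0.7221 0.369 ]
unit [311.4 234.7] [0.1256 0.0973]
bar [373.9 191. ] [-0.3718 -0.0189]
hub [341.2 202.3] [-0.9959  2.0242]
unit [249.3 198.3] [ 0.2026 -0.0232]
bar [180.  232.3] [-0.8518 -0.3517]
wheel [216.1 211.5] [ 3.81   -1.5052]
hub [215.6 207.8] [3.3221 0.769 ]
bar [0.4753 0.2634 0.04  ] tcp [ 0.2247 -0.502   0.2393] grasp shift cm [ 25.062   76.5412 -19.9324] yaw 4.452152022328924
```

```bash
python3 -m inch '[[1.6,4.8,0,1],[3.1,9.6,0,2],[4.7,14.3,0,3],[6.3,19.1,0,4.5],[7.8,23.9,0,4.5],[9.4,28.7,0,4.5],[11,33.5,0,4.5],[12.5,38.3,0,4.5]]' 6; python3 -m inch '[[1.6,4.8,0,0],[3.1,9.6,0,0],[4.7,14.3,0,0],[6.3,19.1,0,0],[7.8,23.9,0,0],[9.4,28.7,-1,0],[11,33.5,-2,0],[12.5,38.2,-3,0]]'
cat >> h.py <<'E'
from scipy.spatial.transform import Rotation as Ro
def wrist():
    o=bot.get_obs();c=bot.camera("wrist");M=np.array(c["mount"])
    T=np.eye(4);T[:3,:3]=Ro.from_euler("xyz",o["tcp_rot"],degrees=True).as_matrix();T[:3,3]=o["ee_pos"]
    W=np.linalg.inv(T@M);c["R"]=W[:3,:3];c["t"]=W[:3,3];return c
E
python3 - <<'E'
from h import *
np.set_printoptions(precision=4,suppress=True)
obs=[]
for k in range(3):
  for n in("wrist","scene","top"):
    c=wrist() if n=="wrist" else bot.camera(n)
    if n=="wrist": save(c,"w1"); 
    for t in PT:
        for d in bot.landmark_of(t,c)[:1]:
            if d["score"]>.4 and not(n=="top" and d["point"][0]>300): obs.append((c,t,np.array(d["point"]),1. if n!="wrist" else .5)); print(n,t,d)
r=fit(obs,[.5924,.0482,118.5]);print(r.x)
for (c,t,q,w),e in zip(obs,r.fun.reshape(-1,2)):print(t,q,e)
p=r.x;b=P(p,PT["bar"])[0];o=bot.get_obs();print("bar",b,"tcp",o["ee_pos"],o["tcp_rot"],"shift cm",(b-o["ee_pos"])*100,"yaw",p[2]-90-o["tcp_rot"][2])
E
```

```text
time: 3.2
ee_pos: [0.3499, -0.1175, 0.2395]
tcp_rot: [180.0, -0.0, 28.6]
wrist_force: [0.6, -0.3, -0.1]
opening: 0.06
grasp_force: 0.0
time: 4.2
ee_pos: [0.4759, 0.2631, 0.209]
tcp_rot: [-179.9, -0.0, 28.9]
wrist_force: [0.1, 0.3, 0.4]
opening: 0.0599
grasp_force: 0.0
wrist unit {'point': [497.4, 187.7], 'score': 0.95}
wrist bar {'point': [284.8, 198.5], 'score': 0.81}
wrist wheel {'point': [430.4, 200.7], 'score': 0.68}
wrist hub {'point': [444.5, 206.5], 'score': 0.62}
scene unit {'point': [312.5, 236.4], 'score': 0.61}
scene bar {'point': [371.4, 191.9], 'score': 0.82}
scene wheel {'point': [339.9, 208.7], 'score': 0.62}
scene hub {'point': [340.6, 204.0], 'score': 0.98}
top unit {'point': [252.1, 195.7], 'score': 0.87}
top bar {'point': [177.4, 231.9], 'score': 0.69}
top wheel {'point': [221.0, 211.4], 'score': 0.61}
top hub {'point': [218.9, 208.3], 'score': 0.86}
wrist unit {'point': [494.7, 186.6], 'score': 0.77}
wrist bar {'point': [284.3, 193.7], 'score': 0.9}
wrist wheel {'point': [430.0, 199.5], 'score': 0.89}
wrist hub {'point': [444.1, 204.1], 'score': 0.55}
scene unit {
[... 1704 characters left out ...]
1.1953]
unit [248.7 196.9] [0.859  0.0191]
bar [177.8 232.9] [ 1.966  -1.2842]
wheel [217.3 211.8] [ 2.9078 -2.7771]
hub [219.4 204.9] [-0.1745  2.6803]
unit [496.2 186.4] [0.0071 0.3569]
bar [284.5 195.1] [-0.1896  0.094 ]
wheel [431.2 200. ] [-1.2096 -0.7971]
hub [443.4 206.3] [-0.7727 -0.2216]
unit [310.7 234.8] [1.0791 1.2573]
bar [189.7 296.4] [ 183.3317 -105.0869]
hub [340.1 205.2] [ 0.0637 -0.0047]
unit [250.9 198. ] [-1.341  -1.0809]
bar [176.3 232.4] [ 3.466  -0.7842]
wheel [217.7 211. ] [ 2.5078 -1.9771]
hub [216.7 205.2] [2.5255 2.3803]
bar [0.4764 0.2615 0.04  ] tcp [0.4757 0.2612 0.2093] [-179.9133   -0.0026   28.7857] shift cm [  0.071    0.0291 -16.9294] yaw 0.6690784738246869
```

View pics/w1.png

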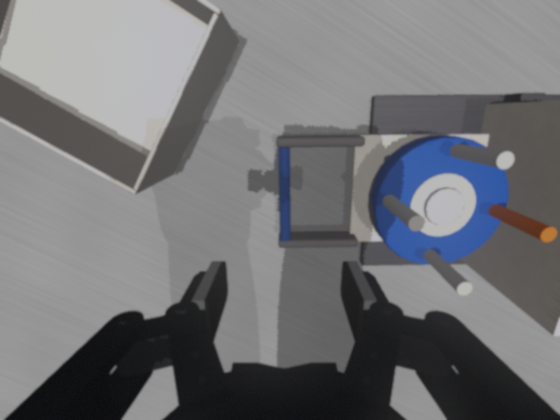

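The wrist view shows the blue bar at (285,195), centred between the fingers. The orange peg points toward the foot, with its tip at (548,234), and the tub is clear. I'll descend and grip.

```bash
python3 -m inch '[[0,0,-4,0.6],[0,0,-8,0.6],[0,0,-12,0.6],[0,0,-15,0.6],[0,0,-17,0.6],[0,0,-18,0.6],[0,0,-18,0.6],[0,0,-18,0.6]]'; python3 -m inch '[[0,0,0,0],[0,0,0,0],[0,0,0,0],[0,0,0,0],[0,0,0,0],[0,0,0,0],[0,0,0,0],[0,0,0,0]]' 0 40
python3 - <<'E'
from h import *
a=np.radians(119.45)
for k in range(0,25):
    t=np.radians(6.52+90*k/24);r=.2466;d=r*np.cos(t)-.245
    print(k,np.round([100*d*np.cos(a),100*d*np.sin(a),100*(r*np.sin(t)-.028)],1))
E
```

```text
time: 7.45
ee_pos: [0.4762, 0.2615, 0.0303]
tcp_rot: [-179.9, -0.1, 29.4]
wrist_force: [0.4, -0.2, -0.6]
opening: 0.0597
grasp_force: 0.0
time: 8.45
ee_pos: [0.4759, 0.2611, 0.0296]
tcp_rot: [-179.9, -0.0, 29.4]
wrist_force: [0.8, -2.9, 5.7]
opening: 0.0107
grasp_force: 39.1
0 [-0.  0.  0.]
1 [ 0.1 -0.2  1.6]
2 [ 0.3 -0.5  3.2]
3 [ 0.5 -0.9  4.7]
4 [ 0.8 -1.4  6.2]
5 [ 1.1 -1.9  7.7]
6 [ 1.4 -2.6  9.2]
7 [ 1.9 -3.3 10.5]
8 [ 2.3 -4.1 11.9]
9 [ 2.8 -4.9 13.1]
10 [ 3.3 -5.9 14.3]
11 [ 3.9 -6.9 15.5]
12 [ 4.5 -8.  16.5]
13 [ 5.1 -9.1 17.5]
14 [  5.8 -10.3  18.3]
15 [  6.5 -11.5  19.1]
16 [  7.2 -12.8  19.8]
17 [  8.  -14.1  20.4]
18 [  8.7 -15.4  20.9]
19 [  9.5 -16.8  21.3]
20 [ 10.3 -18.2  21.6]
21 [ 11.  -19.6  21.8]
22 [ 11.8 -21.   21.9]
23 [ 12.6 -22.4  21.8]
24 [ 13.4 -23.8  21.7]
```

```bash
python3 -m inch '[[0.1,-0.2,1.6,0],[0.3,-0.5,3.2,0],[0.5,-0.9,4.7,0],[0.8,-1.4,6.2,0],[1.1,-1.9,7.7,0],[1.4,-2.6,9.2,0],[1.9,-3.3,10.5,0],[2.3,-4.1,11.9,0]]'
```

```text
time: 9.45
ee_pos: [0.4984, 0.2212, 0.1498]
tcp_rot: [-179.7, -0.1, 29.5]
wrist_force: [1.6, 6.8, -1.1]
opening: 0.0104
grasp_force: 38.9
```

```bash
python3 -m inch '[[0.5,-0.8,1.2,0],[1.0,-1.8,2.4,0],[1.6,-2.8,3.6,0],[2.2,-3.9,4.6,0],[2.8,-5.0,5.6,0],[3.5,-6.2,6.4,0],[4.2,-7.4,7.2,0],[4.9,-8.7,7.9,0]]'
```

```text
time: 10.45
ee_pos: [0.5478, 0.1341, 0.2309]
tcp_rot: [-179.8, -0.3, 29.5]
wrist_force: [-1.0, 8.2, 12.6]
opening: 0.0104
grasp_force: 41.1
```

```bash
python3 -m inch '[[0.8,-1.2,0.8,0],[1.5,-2.5,1.3,0],[2.3,-3.9,1.7,0],[3.1,-5.3,2.0,0],[3.8,-6.7,2.2,0],[4.6,-8.1,2.3,0],[5.4,-9.5,2.2,0],[6.1,-10.8,2.1,0]]'
```

```text
time: 11.45
ee_pos: [0.6097, 0.0244, 0.2486]
tcp_rot: [-179.9, -0.1, 29.4]
wrist_force: [5.1, 1.1, 13.3]
opening: 0.0102
grasp_force: 43.7
```

```bash
python3 -m inch '[[0,0,0,0],[0,0,0,0],[0,0,0,0],[0,0,2,0],[0,0,5,0],[0,0,8,0],[0,0,10,-10],[0,0,10,-20]]' 6
python3 -m inch '[[2,-4,0,-10],[3,-6,0,-20],[4,-8,0,-30],[4,-8,0,-40],[4,-8,0,-50],[4,-8,0,-60],[4,-8,0,-70],[4,-8,0,-70]]' 4
python3 - <<'E'
from h import *
np.set_printoptions(precision=4,suppress=True)
obs=[]
for k in range(2):
  for n in("scene","top"):
    c=bot.camera(n);save(c,n+"2")
    for t in PT:
        for d in bot.landmark_of(t,c)[:1]: obs.append((c,t,np.array(d["point"]),1.));
r=fit(obs,[.597,.0482,119.5],1);print(r.x)
for (c,t,q,w),e in zip(obs,r.fun.reshape(-1,2)):print(t,q,e)
im=cv2.imread("pics/scene2.png")[120:280,240:440];cv2.imwrite("pics/s2c.png",cv2.resize(im,None,fx=4,fy=4,interpolation=cv2.INTER_CUBIC)[:600])
E
```

```text
time: 12.45
ee_pos: [0.6087, 0.0255, 0.3502]
tcp_rot: [-179.9, -0.1, 9.1]
wrist_force: [0.2, -0.5, 0.1]
opening: 0.0602
grasp_force: 0.0
time: 13.45
ee_pos: [0.5922, -0.1965, 0.3484]
tcp_rot: [-169.2, 2.2, -23.1]
wrist_force: [0.4, 0.2, -1.0]
opening: 0.0401
grasp_force: 0.0
[  0.5968   0.0486 117.5516]
unit [311.1 239.2] [ 0.829  -3.1706]
bar [309.1 187.9] [1.3549 0.0619]
wheel [303.6 227.2] [-2.2264 -2.8903]
hub [292.6 227.8] [1.0985 1.0485]
unit [249.7 197.6] [-0.2834 -0.6716]
bar [252.5 176.5] [ 1.3099 -1.6552]
hub [271.  177.6] [-1.8599  2.4843]
unit [311.8 232.5] [0.129  3.5294]
bar [314.7 188.3] [-4.2451 -0.3381]
wheel [223.5 184.4] [77.8736 39.9097]
hub [293.3 226.6] [0.3985 2.2485]
unit [268.1 177.9] [-18.6834  19.0284]
bar [251.3 173.5] [2.5099 1.3448]
wheel [256.3 184.4] [ 5.0796 -0.5793]
hub [267.5 177.3] [1.6401 2.7843]
```

View pics/s2c.png

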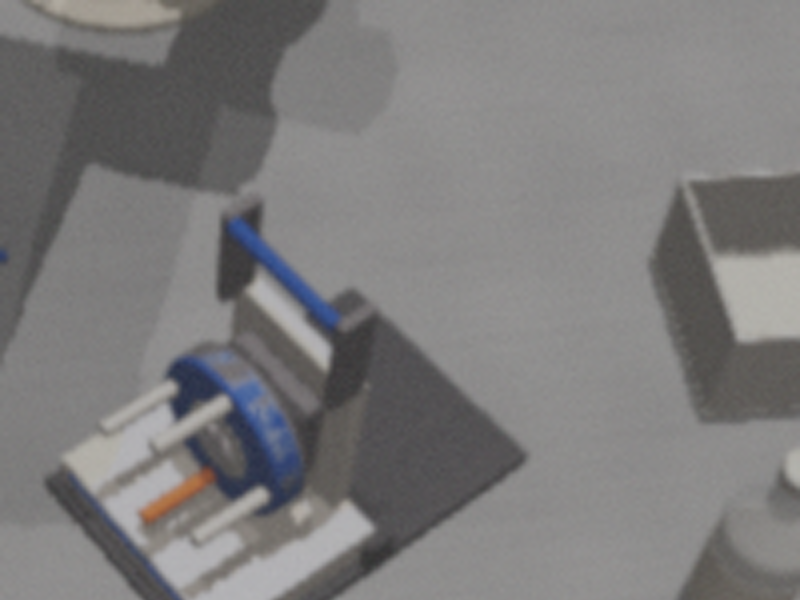

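The head stands upright. The wheel's orange peg is at the lower middle of the crop (175,495), with the white pegs left, upper and right. The arm did not follow its last command well, so I'll check the joints.

```bash
python3 -m inch '[[0,0,0,0],[0,0,0,0],[0,0,0,0],[0,0,0,0],[0,0,0,0],[0,0,0,0],[0,0,0,0],[0,0,0,0]]'; python3 - <<'E'
from h import *
o=bot.get_obs();print(o["q"],o["qd"])
E
```

```text
time: 15.45
ee_pos: [0.5926, -0.1963, 0.3485]
tcp_rot: [-169.2, 2.2, -23.0]
wrist_force: [0.3, -0.8, -0.2]
opening: 0.0399
grasp_force: 0.0
[-23.07738247  23.3248423   44.22886499 113.10559655  10.75271322
 179.94475182] [ 0.01702401  0.06558783  0.07589158  0.06923782 -0.02384947 -0.03898508]
```

Joint 6 hit its limit: yaw = q1 + 180 − q6. I'll use the other half-turn (yaw about 119) instead.

```bash
python3 -m inch '[[0,0,0,45],[0,0,0,55],[0,0,0,65],[0,0,0,75],[0,0,0,85],[0,0,0,95],[0,0,0,105],[0,0,0,115]]' 4; python3 -m inch '[[0,0,0,10],[0,0,0,20],[0,0,0,30],[0,0,0,40],[0,0,0,50],[0,0,0,60],[0,0,0,65],[0,0,0,65]]'
cat >> h.py <<'E'
POSE=[.5968,.0482,119.2]
def peg(psi,z,p=POSE):
    a=np.radians(psi);return P(p,(.1+.05*np.cos(a),.05*np.sin(a),z),1)[0]
def maskorange(c):
    v=cv2.cvtColor(c["img"],cv2.COLOR_RGB2HSV);return cv2.inRange(v,(5,140,100),(17,255,255))
def wheel(n=1,name=None,p=POSE):
    """orange-peg angle (deg from up, ccw seen from the front) by matching the drawn peg to the orange pixels"""
    out=[]
    for cn in("scene","top"):
        c=bot.camera(cn)
        if name: save(c,name+cn)
        m=maskorange(c);ctr=proj(c,P(p,(.1,0,.1),1))[0];yy,xx=np.nonzero(m)
        k=np.hypot(xx-ctr[0],yy-ctr[1])<45;xy=np.c_[xx,yy][k].astype(float)
        if len(xy)<8: out.append((cn,None,len(xy)));continue
        best=[]
        for s in np.arange(0,360,1.):
            A,B=proj(c,[peg(s,.074,p),peg(s,.132,p)])
            t=np.clip(((xy-A)@(B-A))/((B-A)@(B-A)),0,1);d=np.linalg.norm(xy-A-t[:,None]*(B-A),axis=1)
            best.append(np.mean(np.minimum(d,8))+.3*np.linalg.norm(xy.mean(0)-(A+B)/2))
        s=int(np.argmin(best));out.append((cn,s,len(xy),round(best[s],2)))
    return out
E
python3 - <<'E'
from h import *
print(wheel(name="k3"));o=bot.get_obs();print(o["q"],o["ee_pos"],o["tcp_rot"])
c=bot.camera("scene")
im=c["img"][120:280,220:420].copy();im=cv2.resize(im,None,fx=4,fy=4,interpolation=cv2.INTER_CUBIC)
def d(X,col):
    for u,v in proj(c,X): cv2.circle(im,(int((u-220)*4),int((v-120)*4)),4,col,-1)
d(P(POSE,(.1,0,.072),1),(255,0,255));d(P(POSE,[(.245,.05,.028),(.245,-.05,.028),(0.03,.09,.14),(.03,-.09,.14),(0,0,0)],1),(0,255,0))
r=[s for n,s,*_ in wheel() if s is not None]
d([peg(r[0]+90*k,.132) for k in range(4)],(255,0,0))
cv2.imwrite("pics/ov3.png",im[:600,:,::-1])
E
```

```text
time: 16.45
ee_pos: [0.5928, -0.1964, 0.3481]
tcp_rot: [-169.2, 2.2, 63.3]
wrist_force: [1.0, -0.3, -0.2]
opening: 0.0398
grasp_force: 0.0
time: 17.45
ee_pos: [0.5923, -0.1961, 0.3489]
tcp_rot: [-169.3, 2.2, 127.9]
wrist_force: [-0.0, 1.1, 0.6]
opening: 0.0402
grasp_force: 0.0
[('scene', 175, 46, np.float64(0.67)), ('top', 175, 44, np.float64(1.25))]
[-14.0055709   27.31786141  49.70379209 117.3795321   -9.77746223
  38.82772946] [ 0.59253997 -0.19627992  0.34851632] [-169.25100734    2.19268685  127.80039174]
```

View pics/ov3.png

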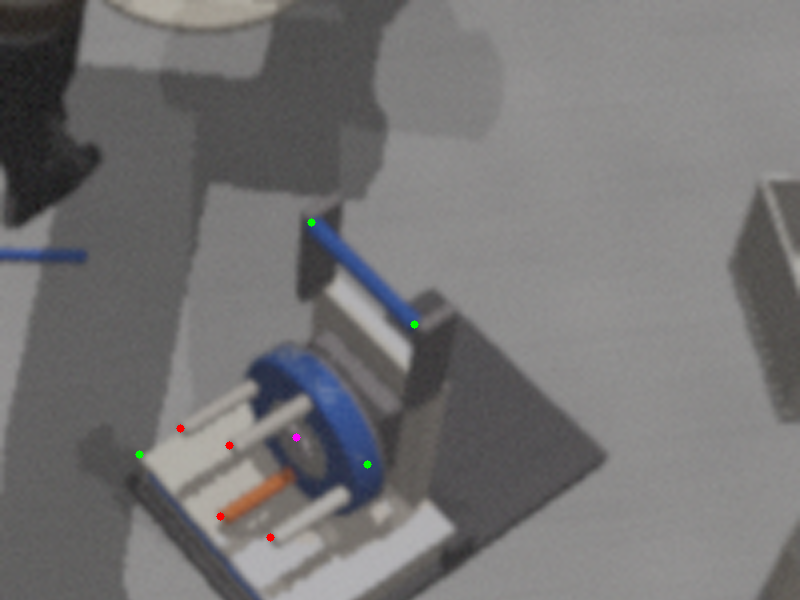

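The drawn model matches the picture, with the orange peg at 175° and one white peg near the top at −5°. The commanded pose now keeps an 11° tilt, but it lies in the wheel's plane, so it does no harm to straddling a peg.

```bash
cat >> h.py <<'E'
def tz(yaw=119.2): return Ro.from_euler("xyz",[-169.25,2.2,yaw],degrees=True).as_matrix()[:,2]
def tcp_for(psi,up=0.,z=.110,lat=0.): # TCP with grasp point on peg at psi (lifted by up along the tool; lat: shift along head y)
    a=np.radians(POSE[2]);yh=np.array([-np.sin(a),np.cos(a),0])
    return peg(psi,z)+.011*tz()-up*tz()+lat*yh
def rows(start,targets):
    for t in targets: print(np.round(100*(np.array(t)-start),1).tolist())
E
python3 - <<'E'
from h import *
o=bot.get_obs();s=o["ee_pos"];print(s,o["tcp_rot"])
rows(s,[tcp_for(-5,.07),tcp_for(-5,0)])
print("arc from -5");rows(tcp_for(-5),[tcp_for(x) for x in(5,15,25,35,45,55)]);rows(tcp_for(-5),[tcp_for(x) for x in(-15,-25,-35,-45,-55)])
print(tcp_for(-5),tcp_for(50,.06)-tcp_for(50))
E
```

```text
[ 0.59273939 -0.19643386  0.34819529] [-169.23343207    2.17769442  127.84895963]
[7.0, 15.8, -12.8]
[6.0, 14.9, -19.7]
arc from -5
[-0.8, -0.4, 0.0]
[-1.5, -0.8, -0.2]
[-2.2, -1.2, -0.4]
[-2.9, -1.6, -0.9]
[-3.5, -1.9, -1.4]
[-4.0, -2.2, -2.1]
[0.7, 0.4, -0.2]
[1.5, 0.8, -0.4]
[2.1, 1.2, -0.9]
[2.7, 1.5, -1.4]
[3.2, 1.8, -2.1]
[ 0.65267993 -0.04705855  0.15101075] [0.00866531 0.00743514 0.05890357]
```

```bash
python3 -m inch '[[1.5,3.5,0,-3],[3,7,0,-6],[4.5,10.5,0,-8.7],[6,14,-2,-8.7],[7,15.8,-5,-8.7],[7,15.8,-8,-8.7],[7,15.8,-11,-8.7],[7,15.8,-12.8,-8.7]]' 3
python3 - <<'E'
from h import *
o=bot.get_obs();print(o["q"],o["ee_pos"],o["tcp_rot"]);rows(o["ee_pos"],[tcp_for(-5,.04),tcp_for(-5,0)]);save(bot.camera("scene"),"s4")
im=cv2.imread("pics/s4.png")[20:300,160:440];cv2.imwrite("pics/s4c.png",cv2.resize(im,(600,600)))
E
```

```text
time: 18.7
ee_pos: [0.6622, -0.0383, 0.2184]
tcp_rot: [-169.1, 2.1, 119.2]
wrist_force: [-0.1, -0.3, -0.1]
opening: 0.0302
grasp_force: 0.0
[ -0.32469767  31.02157776  39.58533247 107.02975718  -7.15839636
  61.22971232] [ 0.66223    -0.03827123  0.21839271] [-169.13464174    2.13085305  119.17877611]
[-0.4, -0.4, -2.8]
[-1.0, -0.9, -6.7]
```

View pics/s4c.png

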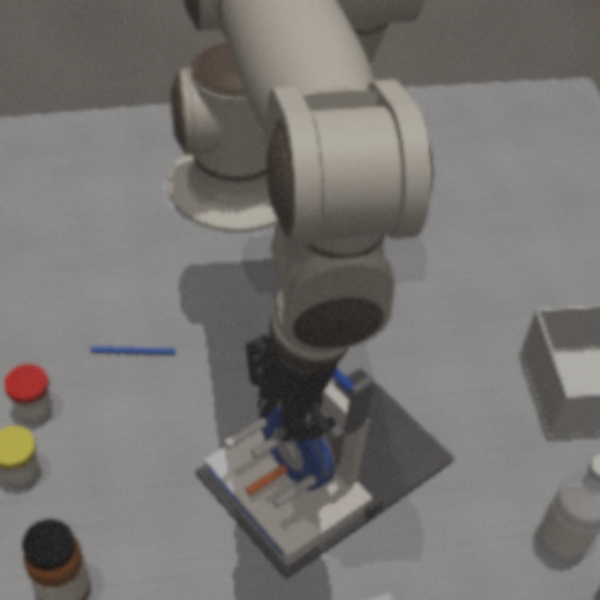

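The gripper is just above the top peg and clear of the bar. I'll descend, then push the peg round to about +50.

```bash
python3 -m inch '[[-0.1,-0.1,-1,0],[-0.3,-0.3,-2.5,0],[-0.5,-0.5,-4,0],[-0.7,-0.7,-5.3,0],[-0.9,-0.8,-6.3,0],[-1,-0.9,-6.7,0],[-1,-0.9,-6.7,0],[-1,-0.9,-6.7,0]]'; python3 -m inch '[[0,0,0,0],[0,0,0,0],[-0.8,-0.4,0,0],[-1.5,-0.8,-0.2,0],[-2.2,-1.2,-0.4,0],[-2.9,-1.6,-0.9,0],[-3.5,-1.9,-1.4,0],[-4,-2.2,-2.1,0]]' 2
python3 - <<'E'
from h import *
print(wheel());o=bot.get_obs();print(o["wrist_force"],o["torque"],(o["ee_pos"]-tcp_for(55))*100)
E
```

```text
time: 19.75
ee_pos: [0.6528, -0.0473, 0.154]
tcp_rot: [-169.3, 2.2, 119.2]
wrist_force: [0.8, -0.5, 0.4]
opening: 0.0299
grasp_force: 0.0
time: 20.75
ee_pos: [0.6121, -0.0696, 0.1321]
tcp_rot: [-169.2, 2.2, 119.2]
wrist_force: [0.5, -0.7, 0.1]
opening: 0.0199
grasp_force: 0.0
[('scene', 243, 50, np.float64(0.71)), ('top', None, 0)]
[0.27233988 0.09493984 0.15123431] [ 0.13289398 -0.09630616 -0.02478172] [-0.13776631 -0.04265144  0.16172968]
```

```bash
python3 -m inch '[[0.2,0.2,1.5,0],[0.4,0.4,3,0],[0.7,0.6,5,0],[0.9,0.7,6,0],[0.9,0.7,6,0],[0.9,0.7,6,0],[0.9,0.7,6,0],[0.9,0.7,6,0]]' 3
python3 - <<'E'
from h import *
print(wheel());print(wheel())
E
```

```text
time: 21.85
ee_pos: [0.6214, -0.0623, 0.192]
tcp_rot: [-169.2, 2.2, 119.2]
wrist_force: [-1.0, 0.5, -0.3]
opening: 0.0298
grasp_force: 0.0
[('scene', 318, 58, np.float64(1.0)), ('top', None, 0)]
[('scene', 318, 59, np.float64(1.02)), ('top', None, 0)]
```

```bash
python3 - <<'E'
from h import *
o=bot.get_obs();s=o["ee_pos"];print(s)
rows(s,[tcp_for(-42,.06),tcp_for(-42)]);print("arc")
rows(tcp_for(-42),[tcp_for(x) for x in(-30,-18,-6,6,18,30,42,50)])
E
```

```text
[ 0.62153417 -0.0623078   0.19240024]
[6.5, 3.7, 0.5]
[5.7, 2.9, -5.4]
arc
[-0.7, -0.4, 0.6]
[-1.6, -0.9, 1.0]
[-2.5, -1.4, 1.3]
[-3.4, -1.9, 1.3]
[-4.3, -2.4, 1.0]
[-5.1, -2.9, 0.6]
[-5.8, -3.3, 0.0]
[-6.3, -3.5, -0.5]
```

```bash
python3 -m inch '[[2.5,1.5,0.5,0],[5,2.8,0.5,0],[6.5,3.7,0.5,0],[6.5,3.7,0.5,0],[6.2,3.4,-1.5,0],[5.9,3.1,-3.5,0],[5.7,2.9,-5.2,0],[5.7,2.9,-5.4,0]]' 3; python3 -m inch '[[0,0,0,0],[-0.7,-0.4,0.6,0],[-1.6,-0.9,1,0],[-2.5,-1.4,1.3,0],[-3.4,-1.9,1.3,0],[-4.3,-2.4,1,0],[-5.1,-2.9,0.6,0],[-5.8,-3.3,0,0]]' 2
python3 - <<'E'
from h import *
print(wheel());o=bot.get_obs();print(o["wrist_force"],(o["ee_pos"]-tcp_for(42))*100)
E
```

```text
time: 23.05
ee_pos: [0.6773, -0.0339, 0.1377]
tcp_rot: [-169.1, 2.1, 119.2]
wrist_force: [-0.1, 0.2, -0.1]
opening: 0.0299
grasp_force: 0.0
time: 24.05
ee_pos: [0.6201, -0.0666, 0.1383]
tcp_rot: [-169.3, 2.2, 119.2]
wrist_force: [2.5, 1.8, 0.8]
opening: 0.0202
grasp_force: 1.2
[('scene', 86, 17, np.float64(1.33)), ('top', None, 0)]
[ 0.75102467 -0.13883488  0.27845524] [-0.01732288 -0.1341449  -0.06715083]
```

```bash
python3 -m inch '[[0,0,0,0],[0,0,0,0],[0.2,0.2,1.5,0],[0.4,0.4,3,0],[0.7,0.6,5,0],[0.9,0.7,6,0],[0.9,0.7,6,0],[0.9,0.7,6,0]]' 3
python3 - <<'E'
from h import *
print(wheel());print(wheel(name="k5"));o=bot.get_obs();print(o["ee_pos"])
E
```

```text
time: 25.15
ee_pos: [0.6295, -0.0593, 0.1978]
tcp_rot: [-169.2, 2.2, 119.2]
wrist_force: [-0.3, -0.5, -0.3]
opening: 0.0299
grasp_force: 0.0
[('scene', 99, 25, np.float64(1.45)), ('top', None, 0)]
[('scene', 99, 24, np.float64(1.53)), ('top', None, 0)]
[ 0.62933523 -0.05936976  0.19791158]
```

```bash
python3 - <<'E'
import cv2
im=cv2.imread("pics/k5scene.png")[140:270,230:390];cv2.imwrite("pics/k5c.png",cv2.resize(im,(720,585),interpolation=cv2.INTER_CUBIC))
E
```

```text
(no output)
```

View pics/k5c.png

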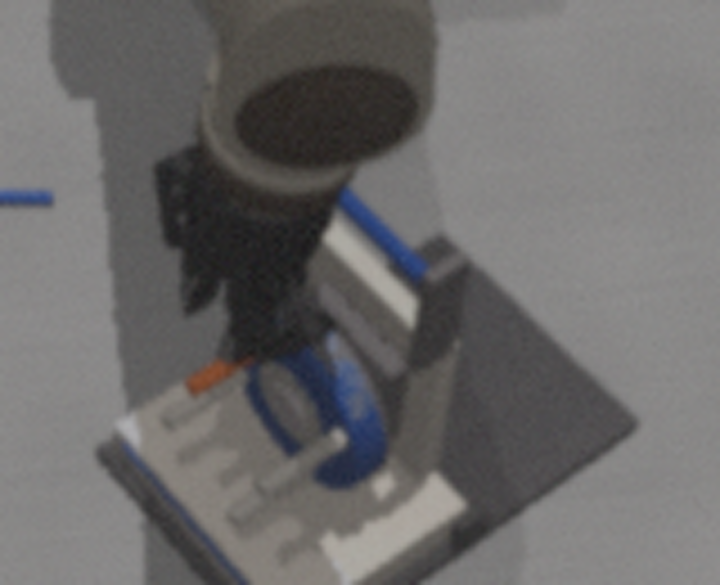

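The orange peg's tip shows at crop (195,385), with its root hidden by the gripper. I'll match the angle by the tip and the line.

```bash
cat >> h.py <<'E'
def wheel_tip(p=POSE,n=1):
    """orange angle from the outer end of the orange blob in the scene picture (root may be hidden)"""
    r=[]
    for _ in range(n):
        c=bot.camera("scene");m=maskorange(c);ctr=proj(c,P(p,(.1,0,.1),1))[0];yy,xx=np.nonzero(m);xy=np.c_[xx,yy].astype(float)
        xy=xy[np.hypot(*(xy-ctr).T)<45]
        d=np.diff(proj(c,[peg(0,.074,p),peg(0,.132,p)]),axis=0)[0];d/=np.linalg.norm(d)
        tip=np.percentile(xy@d,96);nrm=np.array([-d[1],d[0]]);lat=np.median(xy@nrm)
        e=[np.hypot(q@d-tip,q@nrm-lat) for q in(proj(c,[peg(s,.132,p)])[0] for s in range(360))]
        s=np.argsort(e)[:1];o=sorted(range(360),key=lambda k:e[k])[0];r.append((o,round(e[o],1),[k for k in range(360) if e[k]<e[o]+1.0 ]))
    return [(a,b,c[0],c[-1]) for a,b,c in r],len(xy)
E
python3 - <<'E'
from h import *
print(wheel_tip(n=2))
E
```

```text
([(22, np.float64(0.9), 16, 29), (22, np.float64(0.9), 16, 30)], 23)
```

```bash
python3 -m inch '[[0,0,3,0],[0,0,6,0],[0,0,9,0],[0,0,10,0],[0,0,10,0],[0,0,10,0],[0,0,10,0],[0,0,10,0]]' 3
python3 - <<'E'
from h import *
print(wheel(name="k6"),wheel(),wheel_tip());o=bot.get_obs();s=o["ee_pos"];print(s)
rows(s,[tcp_for(22,.06),tcp_for(22)]);print("arc")
rows(tcp_for(22),[tcp_for(x) for x in(14,2,-10,-22,-34,-44,-50,-56)])
E
```

```text
time: 26.45
ee_pos: [0.6295, -0.0593, 0.2981]
tcp_rot: [-169.2, 2.2, 119.2]
wrist_force: [0.8, 0.2, -1.0]
opening: 0.0297
grasp_force: 0.0
[('scene', 23, 53, np.float64(0.92)), ('top', None, 0)] [('scene', 24, 54, np.float64(0.86)), ('top', None, 0)] ([(21, np.float64(1.5), 14, 29)], 56)
[ 0.62957266 -0.05931896  0.29845386]
[1.2, 0.8, -9.2]
[0.3, 0.1, -15.1]
arc
[0.6, 0.3, 0.2]
[1.5, 0.8, 0.4]
[2.4, 1.3, 0.3]
[3.3, 1.8, 0.0]
[4.1, 2.3, -0.5]
[4.7, 2.6, -1.0]
[5.0, 2.8, -1.4]
[5.3, 2.9, -1.8]
```

Coming from either side, the wheel stopped at 318° and 23.5°. That is ±33° about 350.7°, which agrees with asin(0.042/0.078). I'll set the orange peg to −9° and close on it.

```bash
python3 -m inch '[[0.6,0.4,-4,0],[1.2,0.8,-8,0],[1.2,0.8,-9.2,0],[1,0.6,-11,0],[0.7,0.4,-13,0],[0.4,0.2,-14.6,0],[0.3,0.1,-15.1,0],[0.3,0.1,-15.1,0]]' 3; python3 -m inch '[[0,0,0,0],[0,0,0,0],[0.6,0.3,0.2,0],[1.1,0.6,0.4,0],[1.5,0.8,0.4,0],[1.9,1,0.4,0],[2.3,1.3,0.3,0],[2.3,1.3,0.3,0]]' 2 20; python3 -m inch '[[0,0,0,0],[0,0,0,0],[0,0,0,0],[0,0,0,0],[0,0,0,0],[0,0,0,0],[0,0,0,0],[0,0,0,0]]' 0 20
python3 - <<'E'
from h import *
print(wheel(name="k7"),wheel_tip());o=bot.get_obs();print(o["wrist_force"],o["torque"],(o["ee_pos"]-tcp_for(-9.3))*100)
E
```

```text
time: 27.7
ee_pos: [0.6327, -0.0585, 0.1484]
tcp_rot: [-169.3, 2.2, 119.2]
wrist_force: [-0.5, -0.0, 0.2]
opening: 0.0299
grasp_force: 0.0
time: 28.7
ee_pos: [0.6558, -0.045, 0.15]
tcp_rot: [-169.2, 2.2, 119.2]
wrist_force: [1.1, -0.0, -0.4]
opening: 0.02
grasp_force: 0.0
time: 29.7
ee_pos: [0.6555, -0.0452, 0.1504]
tcp_rot: [-169.2, 2.2, 119.2]
wrist_force: [0.1, 2.0, -3.3]
opening: 0.0114
grasp_force: 20.2
[('scene', 133, 19, np.float64(2.47)), ('top', None, 0)] ([(352, np.float64(1.3), 347, 358)], 19)
[-0.3033219   1.27984371 -2.74147486] [ 0.52306602 -0.09716727 -0.00504869] [-0.04198087  0.00126576 -0.02068705]
```

```bash
python3 - <<'E'
from h import *
c=bot.camera("scene");F=7;x0,y0=245,170
im=cv2.resize(c["img"][y0:y0+85,x0:x0+110],None,fx=F,fy=F,interpolation=cv2.INTER_CUBIC)
for s,col in((345,(255,0,0)),(351,(0,255,0)),(357,(255,255,0))):
    for k in range(4):
        A,B=proj(c,[peg(s+90*k,.074),peg(s+90*k,.132)])
        cv2.line(im,*[tuple(int(v) for v in (np.array(q)-[x0,y0]+.5)*F) for q in(A,B)],col,1)
cv2.imwrite("pics/ov7.png",im[:,:,::-1])
E
```

```text
(no output)
```

View pics/ov7.png

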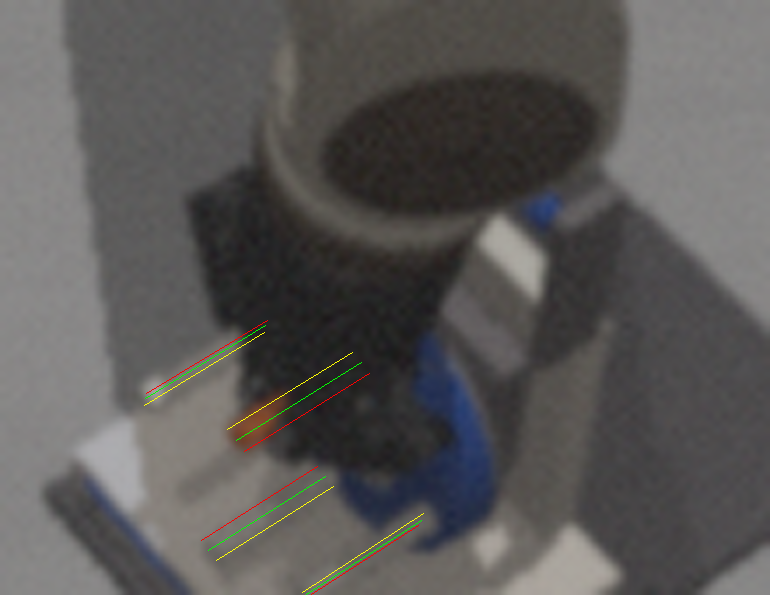

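The visible orange tip sits at about 352–353°, next to the 351° line. I'll nudge it 1 mm and recheck.

```bash
python3 -m inch '[[0,0,0,0],[0.1,0.1,0,0],[0.1,0.1,0,0],[0.1,0.1,0,0],[0.1,0.1,0,0],[0.1,0.1,0,0],[0.1,0.1,0,0],[0.1,0.1,0,0]]'
python3 - <<'E'
from h import *
print(wheel_tip(n=3));o=bot.get_obs();print(o["wrist_force"],o["torque"],o["grasp_force"],o["opening"],np.abs(o["qd"]).max())
print(bot.job_done())
E
```

```text
time: 30.9
ee_pos: [0.6565, -0.0443, 0.1504]
tcp_rot: [-169.2, 2.2, 119.2]
wrist_force: [-3.7, -2.5, -5.1]
opening: 0.0114
grasp_force: 20.0
([(351, np.float64(1.2), 346, 356), (351, np.float64(1.2), 346, 356), (351, np.float64(1.6), 346, 357)], 19)
[-3.79498698 -1.53340972 -4.79650402] [-0.22463581  0.57870013  0.07381284] 19.978672564029694 0.011096053078092699 0.08955276633190966
the job is handed in; nothing more can be done
None
```

The mixer head stands upright, and the gripper holds the wheel still by its orange peg. The peg is at about 351°, the heavy-side-down position midway between the two measured stops (318° and 23.5°). The job was handed in at about 31 s; no result came back.

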